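Vent the screw cap of a sample bottle for the autoclave

ROBOT

A 6-joint arm with a two-finger parallel gripper is mounted at the origin on a cart in front of the work surface, level with it; the furniture and walls round the work are solid. World frame = base frame: x ahead of the robot, y to its left, z up, the work surface at z = 0. Lengths are in m, angles in rad, forces in N, time in s.
With the tool pointing down it reaches from about 0.275 to 0.875 m from the base axis. Payload 12.5 kg.
Tool frame: the origin (TCP) lies at the very end of the fingers, on their centre line; the grasp point (between the pads) lies 19 mm behind it; z points along the fingers, y is the line along which they close (so a half turn about z gives the same grasp; the last joint's range is limited). The gripper opens to 85 mm and grips with 20 to 120 N. Pads are 22 mm wide; open, the fingers measure 114 mm over their backs; the gripper's body (76 mm by 85 mm) begins 54 mm behind the grasp point. The pads swing forward as they close: fully open they stand 13 mm farther back than shut.
Start: joints at [-1.368, 0.351, 1.652, -0, 1.139, -0.085], TCP at [0.156, -0.527, 0.231] pointing down, gripper open.
Joint ranges: [-2.75, 2.75], [-0.79, 2.1], [0.01, 2.65], [-1.57, 4.71], [0.07, 3.14], [-2.87, 2.87]. Speed limits (rad/s): [2.22, 2.22, 2.79, 3.14, 3.14, 3.14].

INTERFACE

Orientations are given as a 3x3 rotation matrix whose columns are the frame's x, y, z axes.
In Python, from bench import manip gives the robot as it stands. Calls block until the motion is done:
- manip.move_ptp(position, orientation): joint-space move of the TCP to a pose.
- manip.move_l(position, attitude=None, max_speed=0.15): straight line of the TCP; attitude=None keeps the orientation; max_speed is the mean speed in m/s.
- manip.move_j(angles): joint-space move.
- manip.set_gripper(opening, effort=None): opening from 0.0 (shut) to 1.0 (fully open); effort is the grip in N (None keeps the last); returns when the fingers have stopped.
- manip.dwell(seconds).
- manip.inverse_kinematics(position, orientation): joint angles nearest the present ones, or None.
- manip.grab_frame(name): name is "scene" or "top" or "wrist"; returns (picture, depth): 384x512x3 uint8, red, green, blue; 384x512 float32, m along the optical axis (not along the pixel's ray), 0 where there is no reading.
- manip.get_calibration(name): a dict with "camera_matrix" (3x3 intrinsics, pixels), "k1" (the pictures are not rectified: a ray, as slopes to the right and down, at radius r is drawn at 1 + k1 r^2 times it, then the intrinsics apply), "R" (3x3) and "t" (3): a world point X has camera coordinates R X + t. Camera axes: x right, y down, z forward; pixel columns grow to the right and rows downward; lengths in m; the calibration is good to about 2 mm. A picture is of the moment at which its call begins: read the wrist's pose just before it. get_calibration takes no time and is no camera call; for the wrist camera it gives the pose at the moment of the call.
A pose or a line that the arm cannot do raises manip.Unreachable and nothing moves.
- manip.sign_off(): hands the job in; it is judged then, once.
Trained networks look in the newest picture that a camera, given by its name, has taken for a name from the list of things; names that differ only in an ending like _2 or _b are one class to them, and where a whole thing is asked for, a point or a joint stands for the part that bears it (a point fixed in the world has none). Each returns a list of dicts, best first, with "confidence" (0 to 1); they miss things now and then, are a little off and sometimes report something else, mostly with a low value. They report only what shows in the picture. A call takes as long as a camera call. They do not tell look-alikes from the thing itself.
- manip.look_for(camera, name): "at" ([x, y, z] in m, in world coordinates, good to about 4 mm: the middle of the surface that is visible of it).
Readings, each from a call of its own:
- manip.current_time(): time.
- manip.current_qpos(): joint angles.
- manip.current_joint_vel(): joint speeds.
- manip.current_joint_torque(): joint torques, N m.
- manip.current_ee_pos(): TCP position.
- manip.current_tcp_rot(): TCP orientation.
- manip.current_force(): force on the tool from outside, world axes, zero at the start.
- manip.current_ft_torque(): the same for the moment, N m.
- manip.current_grip_width(): opening from 0.0 (shut) to 1.0 (fully open).
- manip.current_grip_force(): force on a finger pad.
Only numpy, scipy, OpenCV 4.12 (cv2) and the standard library are available. Lean on these libraries where they do the work, as an engineer would, in place of code of your own. Each camera call takes 0.05 s, during which the arm holds its last target. There are 200 camera calls.

TASK

Get the blue-capped square bottle ready for the autoclave: stand it upright in the square pocket of the grey holder, fully down, screw its cap on (clockwise from above) until it bottoms out, then back the cap off a quarter turn so that it can vent. Finish while still holding the cap there between the fingers, with the bottle seated in the pocket, so that I can put the tape over it; do not tip the bottle over, and leave the other things on the bench where they are.

Things in the scene. Friction and masses are not known exactly. Their poses are not given: they have to be found in the camera images.
- bottle: loose square white plastic bottle, about 0.25 kg with cap (varies), left or right, turned. Body 52x52 mm with flat upright sides 68 mm tall (edges rounded 5 mm); then a round shoulder to a 37 mm collar at 78 to 81 mm, then the cap from 84 to 108 mm above the underside when home. Origin: centre of the underside; z up; yellow label on its -x side
- screw_cap: blue ribbed cap, 40 mm diameter, 24 mm tall, started on its right-hand thread (4 mm a turn, sinks clockwise from above); free-turning (0.02 N m), hard stop when home, cannot come off. Origin: centre of its lower rim, 84 mm above the bottle's underside when home, up to 2 mm higher at the start; axes as the bottle's: they do not show the turn. Outside the pocket the bottle turns with it
- cap_top (a point): centre of the cap's top face, where a yellow bar mark runs from the centre towards the rim; this frame turns with the cap and the mark points along its -x. With the cap home the mark points to the label side of the bottle
- cap_turn (a joint): how far the cap is unscrewed from home, rad: 0 = bottomed out, grows counter-clockwise seen from above, 1.571 = a quarter turn back; limits 0 and 4.4; starts at 2.1 to 2.9. Measured between cap and bottle
- holder: fixed grey block 92x92 mm on an aluminium base plate 124x110x6 mm with a square pocket in its middle; top at 34 mm. Origin: centre of the underside, z up; pocket sides are parallel to its x and y. It may stand left or right, turned
- pocket_floor (a point): centre of the pocket's floor, 6 mm above the bench. The pocket is 55x55 mm (3 mm wider than the bottle, so the bottle can twist about 0.06 rad either way in it)
- pocket_mouth (a point): centre of the pocket's mouth, 34 mm above the bench; the pocket is 28 mm deep, its mouth chamfered 3 mm. Seated, 40 mm of the bottle's flat sides stand above it
- left_bottle_1: brown 76x170 mm bottle with black cap, loose, stands at the back; origin: centre of underside
- left_bottle_4: translucent grey-white 90x200 mm bottle with white cap, loose, stands at the back; origin: centre of underside
- flask: conical flask with red stopper, 64x115 mm, loose bystander; origin: centre of underside
- small_beaker: small glass beaker 60x63 mm, loose bystander; origin: centre of underside
- grease_tin: flat round white tin 54x24 mm, loose bystander; origin: centre of underside
- label_box: small green carton 45x62x30 mm, loose bystander; origin: centre of underside
Things that resemble listed ones, but are neither listed nor needed, are in the scene too. Leave any orange or purple look-alike of the bottle alone.

How it is judged:
On the way, in this order (a step that is already met when the one before it is completed fails the run):
1. the bottle stands fully down in the pocket (z of bottle in the frame of pocket_floor below 0.004 m and horizontal distance between bottle and pocket_floor below 0.006 m and angle between bottle's own z axis and vertical below 0.07 rad), for 0.2 s.
2. the cap is bottomed out with the bottle in the pocket (all of step 1 and value of joint cap_turn below 0.08 rad), for 0.1 s.
3. the cap is backed off a quarter turn (all of step 1 and value of joint cap_turn between 1.221 and 1.921 rad), for 0.2 s.
At the end, for the whole second after the job is handed in: The bottle stands in the pocket (underside within 4 mm of the floor, centred within 6 mm, upright within 0.07 rad), its cap is a quarter turn (1.571 rad, within 0.35) back from home and still, and the fingers still hold the cap (over 1.5 N) (all of step 3 and contact force between the fingers and screw_cap above 1.5 N and velocity of joint cap_turn between -0.1 and 0.1 rad/s and linear speed of bottle below 0.02 m/s); the arm keeps its last pose, push and grip.
It fails at once if the bottle is tipped over (angle between bottle's own z axis and vertical above 0.6 rad).
It fails at once if another thing on the bench is displaced by more than 30 mm (distance of any of left_bottle_1, left_bottle_4, flask, small_beaker, grease_tin, label_box from where it was at the start of the episode above 0.03 m).
It also fails if it takes over 66 s, if anything falls off the work surface, if the arm or the gripper's body presses on something with over 40 N, if the wrist force passes 120 N, or if a joint passes its speed limit or range.

## Working session

There is one attempt and no reset: what is moved stays moved. The work goes in short steps, each a Python script; the robot and the scene stay as the last script left them, time stands still between calls to the robot, and variables do not carry over. Pictures are saved under pics/ and viewed, at most 10 in all, crops included, and the job is handed in when it is done.

```bash
mkdir -p pics; cat > h.py <<'E'
import numpy as np, cv2
from bench import manip
def grab(n,f=None):
    c=manip.get_calibration(n); im,d=manip.grab_frame(n)
    if f: cv2.imwrite('pics/'+f,im[:,:,::-1])
    return im,d,c
def cloud(d,c):
    K=np.array(c['camera_matrix']);k=c['k1']
    v,u=np.mgrid[:d.shape[0],:d.shape[1]]
    x=(u-K[0,2])/K[0,0];y=(v-K[1,2])/K[1,1]
    a,b=x.copy(),y.copy()
    for _ in range(10):
        s=1+k*(a*a+b*b);a,b=x/s,y/s
    P=np.stack([a*d,b*d,d],-1)
    return (P-np.array(c['t']))@np.array(c['R'])
def down(yaw): # tool y axis at angle yaw from world x... x axis at yaw
    c,s=np.cos(yaw),np.sin(yaw)
    return np.array([[c,s,0],[s,-c,0],[0,0,-1.]])
E
python3 - <<'E'
from h import *
ims=[]
for n in ['scene','top']:
    im,d,c=grab(n,n+'0.png'); np.savez(n+'0.npz',im=im,d=d,P=cloud(d,c))
    print(n,np.round(-np.array(c['R']).T@c['t'],3))
    for t in ['bottle','screw_cap','holder','pocket_mouth','cap_top','flask','small_beaker','grease_tin','label_box','left_bottle_1','left_bottle_4']:
        try: print(t,[(np.round(r['at'],3).tolist(),round(r['confidence'],2)) for r in manip.look_for(n,t)][:4])
        except Exception as e: print(t,e)
print(manip.current_time(), manip.current_tcp_rot())
E
```

```text
scene [-0.101  0.409  1.131]
bottle [([0.526, -0.268, 0.066], 0.75), ([0.485, 0.289, 0.022], 0.49)]
screw_cap [([0.54, -0.281, 0.105], 0.51), ([0.65, 0.106, 0.139], 0.32)]
holder [([0.49, 0.287, 0.02], 0.96), ([0.624, 0.219, 0.026], 0.48)]
pocket_mouth [([0.489, 0.29, 0.018], 0.8)]
cap_top [([0.538, -0.28, 0.106], 0.58)]
flask [([0.607, -0.01, 0.049], 0.89)]
small_beaker [([0.606, -0.124, 0.034], 0.96)]
grease_tin [([0.629, -0.201, 0.02], 0.68)]
label_box [([0.622, 0.221, 0.026], 0.72)]
left_bottle_1 [([0.675, -0.07, 0.115], 0.89), ([0.65, 0.106, 0.136], 0.87)]
left_bottle_4 [([0.675, -0.07, 0.115], 0.89), ([0.65, 0.106, 0.136], 0.87)]
top [0.419 0.022 1.395]
bottle [([0.539, -0.274, 0.072], 0.79), ([0.437, -0.271, 0.075], 0.65), ([0.352, -0.308, 0.072], 0.55)]
screw_cap [([0.44, -0.279, 0.108], 0.71), ([0.345, -0.32, 0.109], 0.56)]
holder [([0.498, 0.283, 0.003], 0.65)]
pocket_mouth [([0.495, 0.284, 0.006], 0.55)]
cap_top [([0.543, -0.28, 0.108], 0.63), ([0.444, -0.274, 0.109], 0.53), ([0.348, -0.315, 0.11], 0.4)]
flask [([0.61, -0.013, 0.043], 0.56), ([0.439, -0.272, 0.075], 0.28)]
small_beaker [([0.61, -0.121, 0.03], 0.74)]
grease_tin [([0.642, -0.205, 0.024], 0.49)]
label_box [([0.439, -0.27, 0.073], 0.34)]
left_bottle_1 [([0.665, 0.089, 0.172], 0.93), ([0.689, -0.075, 0.14], 0.58), ([0.441, -0.275, 0.108], 0.46)]
left_bottle_4 [([0.665, 0.089, 0.172], 0.93), ([0.689, -0.075, 0.14], 0.58), ([0.441, -0.275, 0.108], 0.46)]
1.2 [[ 9.58866514e-01  2.83857374e-01 -2.19595326e-05]
 [ 2.83857372e-01 -9.58866513e-01 -4.29873538e-05]
 [-3.32585378e-05  3.49857588e-05 -9.99999999e-01]]
```

View pics/top0.png

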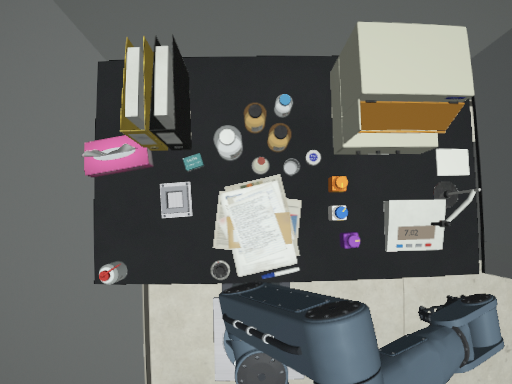

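View pics/scene0.png

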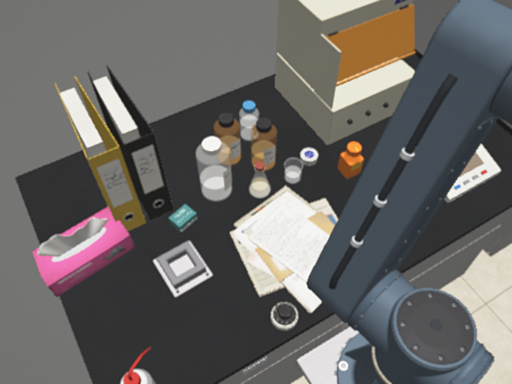

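The blue-capped bottle is at top-view pixel (339,213), about (0.44, -0.277). Its orange and purple look-alikes are at (340,184) and (351,241). The holder is at (176,199), about (0.495, 0.285). I'll take wrist views of both for precise poses, the holder first.

```bash
python3 - <<'E'
from h import *
q=manip.current_qpos()
manip.move_ptp([0.47,0.284,0.30],down(0.287))
im,d,c=grab('wrist','w_hold.png');np.savez('w_hold.npz',im=im,d=d,P=cloud(d,c))
print(np.round(-np.array(c['R']).T@c['t'],3),np.round(manip.current_qpos(),2),manip.current_time())
manip.move_ptp([0.42,-0.277,0.33],down(0.287))
im2,d,c=grab('wrist','w_bot.png');np.savez('w_bot.npz',im=im2,d=d,P=cloud(d,c))
print(np.round(-np.array(c['R']).T@c['t'],3),np.round(manip.current_qpos(),2),manip.current_time())
s=np.hstack([im,im2])[:,:,::-1]; cv2.imwrite('pics/both.png',cv2.resize(s,(800,300),interpolation=cv2.INTER_AREA))
E
```

```text
[0.543 0.305 0.443] [ 0.46  0.29  1.57 -0.    1.29  1.74] 4.3083
[ 0.493 -0.255  0.473] [-0.67  0.18  1.63  0.    1.33  0.61] 6.3917
```

View pics/both.png

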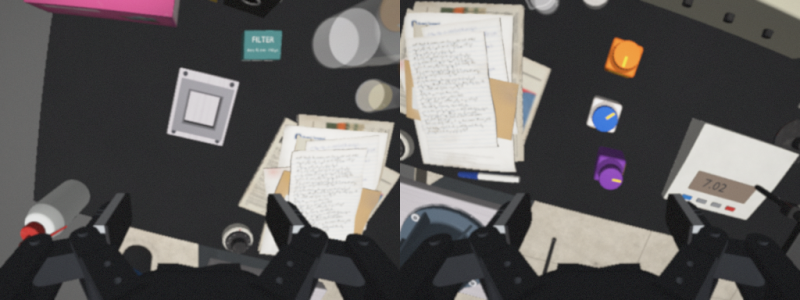

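The left view shows the holder at about (203,107), with its pocket clear and bright. The right view shows the blue bottle at (604,116) between the orange one (625,58) and the purple one (611,170). Next I'll fit their geometry from depth.

```bash
python3 - <<'E'
from h import *
def rect(p,n):
    (c,s,a)=cv2.minAreaRect((p*1000).astype(np.float32)); print(n,len(p),np.round(c,1),np.round(s,1),round(a,1))
z=np.load('w_hold.npz');P=z['P'];ok=z['d']>0
near=ok&(np.hypot(P[...,0]-.495,P[...,1]-.284)<.085)
Z=P[...,2]
print(np.histogram(Z[near],np.arange(-.01,.05,.004)))
rect(P[near&(Z>.031)&(Z<.038)][:,:2],'block')
rect(P[near&(Z>.004)&(Z<.038)][:,:2],'plate')
fl=near&(Z<.012)&(Z>.003)&(np.hypot(P[...,0]-.495,P[...,1]-.284)<.038)
print('floor med',np.median(P[fl],0))
rect(P[fl][:,:2],'floor')
z=np.load('w_bot.npz');P=z['P'];ok=z['d']>0;Z=P[...,2];im=z['im'].astype(int)
near=ok&(np.hypot(P[...,0]-.44,P[...,1]+.277)<.055)
print(np.histogram(Z[near],np.arange(-.01,.12,.01)))
cap=near&(Z>.100); print(np.median(Z[cap])); 
top=cap&(Z>np.median(Z[cap])-.003); print('cap',cv2.minEnclosingCircle((P[top][:,:2]*1000).astype(np.float32)),P[top].mean(0))
body=near&(Z>.015)&(Z<.095)
for lo in(.02,.045,.06): rect(P[near&(Z>lo)&(Z<.085)][:,:2],'body%g'%lo)
mask=cv2.dilate(body.astype(np.uint8),None)
yel=near&(im[...,0]>150)&(im[...,1]>130)&(im[...,2]<110)
print('yellow',[np.round(p,3).tolist() for p in P[yel][::8]])
for nm,x,y in(('or',.54,-.28),('pu',.347,-.317)):
    n=ok&(np.hypot(P[...,0]-x,P[...,1]-y)<.055);
    rect(P[n&(Z>.02)&(Z<.085)][:,:2],nm)
ys,xs=np.where(near&(Z>.02));y0,x0=ys.mean().astype(int),xs.mean().astype(int)
cv2.imwrite('pics/bz.png',cv2.resize(z['im'][y0-40:y0+40,x0-50:x0+50,::-1],None,fx=6,fy=6,interpolation=cv2.INTER_CUBIC))
E
```

```text
(array([   0,   27, 3996, 1593, 1708,   53,   32,   34,   30,   34, 1564,
       1334,    0,    0]), array([-0.01 , -0.006, -0.002,  0.002,  0.006,  0.01 ,  0.014,  0.018,
        0.022,  0.026,  0.03 ,  0.034,  0.038,  0.042,  0.046]))
block 2854 [499.3 285.2] [91.9 91.9] 3.5
plate 6305 [499.5 285.3] [123.7 109.7] 3.5
floor med [0.49894559 0.28545208 0.00604414]
floor 1416 [499.2 285. ] [54.5 55.2] 3.4
(array([1197, 1122,   13,   12,   14,   12,   17,  434,  121,    5,   28,
        584]), array([-0.01,  0.  ,  0.01,  0.02,  0.03,  0.04,  0.05,  0.06,  0.07,
        0.08,  0.09,  0.1 ,  0.11]))
0.409258352571677
cap ((428.044189453125, -283.54742431640625), 52.3817138671875) [ 0.43552515 -0.27539524  0.41532527]
body0.02 610 [ 442.  -280.7] [53.1 51.6] 0.1
body0.045 577 [ 442.  -280.7] [53.  51.6] 0.1
body0.06 555 [ 441.9 -280.7] [52.9 51.6] 0.1
yellow [[0.453, -0.29, 0.11]]
or 715 [ 542.2 -284. ] [52.6 53.8] 87.6
pu 829 [ 347.9 -319.9] [51.4 51.4] 3.7
```

View pics/bz.png

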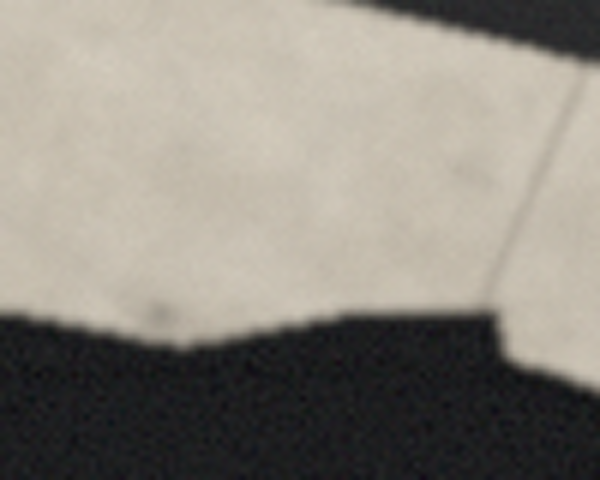

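```bash
python3 - <<'E'
from h import *
z=np.load('w_bot.npz');P=z['P'];Z=P[...,2];im=z['im'].astype(int)
n=(z['d']>0)&(np.hypot(P[...,0]-.442,P[...,1]+.281)<.04)
cap=n&(Z>.1)&(Z<.12);print('cap',np.median(Z[cap]),cv2.minEnclosingCircle((P[cap][:,:2]*1000).astype(np.float32)))
y=n&(Z<.13)&(im[...,0]-im[...,2]>25)
print('yel',[np.round(p,3).tolist() for p in P[y]][::5])
c=np.array([.442,-.2807]);R=down(0.0)
manip.set_gripper(1.0,40)
manip.move_ptp([*c,.20],R)
manip.move_l([*c,.041],max_speed=.08)
print('f',manip.current_force(),manip.current_ee_pos())
manip.set_gripper(0.0,40)
print('grip',manip.current_grip_width(),manip.current_grip_force(),manip.current_force(),manip.current_time())
manip.move_l([*c,.06],max_speed=.05)
im,d,cc=grab('scene','g.png')
print(manip.current_grip_width(),manip.current_grip_force(),manip.current_force(),manip.current_time())
E
```

```text
cap 0.1095174523687007 ((442.12841796875, -280.435791015625), 20.646242141723633)
yel [[0.454, -0.288, 0.11], [0.452, -0.287, 0.111], [0.45, -0.285, 0.11], [0.452, -0.291, 0.109], [0.45, -0.288, 0.108], [0.448, -0.286, 0.109], [0.446, -0.284, 0.11], [0.445, -0.285, 0.11]]
f [ 0.57430816 -0.25524803  0.45690134] [ 0.44214869 -0.28081226  0.0413161 ]
grip 0.6007475345424897 40.29597759246826 [-0.67167476  1.3995768   5.23672562] 9.75
0.600693324493676 39.618263840675354 [ 0.12569799 -0.15056742 -3.88791369] 10.3333
```

```bash
python3 - <<'E'
from h import *
h=np.array([.4993,.2852]);R=down(0.060)
manip.move_l([.442,-.2807,.19],max_speed=.15)
manip.move_l([.45,.15,.19],R,max_speed=.2)
manip.move_l([*h,.15],max_speed=.12)
print(manip.current_force(),manip.current_ee_pos(),manip.current_grip_width(),manip.current_time())
f0=np.array(manip.current_force())
z=.084
manip.move_l([*h,z],max_speed=.08)
while z>.0465:
    z-=.003; manip.move_l([*h,z],max_speed=.03)
    f=np.array(manip.current_force())-f0; print(round(z,4),np.round(f,1),np.round(np.array(manip.current_ee_pos())[2],4))
    if f[2]>12: break
print(manip.current_time())
grab('top','seat.png')
im,d,c=grab('wrist','seatw.png')
E
```

```text
[-0.18013265 -1.04422015 -3.51492565] [0.4992964  0.28476159 0.1502408 ] 0.6027998580398983 15.0417
0.081 [0.6 1.4 0.7] 0.0811
0.078 [ 0.2  0.8 -0.5] 0.0778
0.075 [0.4 2.  0.9] 0.0748
0.072 [-0.2  0.1  0.9] 0.0718
0.069 [-0.7  0.9  0.6] 0.0688
0.066 [0.1 1.4 0.1] 0.0658
0.063 [-0.6  1.   0.7] 0.0628
0.06 [-0.2  1.6 -0.1] 0.0598
0.057 [1.1 1.9 1. ] 0.0568
0.054 [0.4 0.9 0.2] 0.0538
0.051 [0.1 1.  1.7] 0.0508
0.048 [-0.8  0.3  0.8] 0.0478
0.045 [-6.3 -2.8 23.3] 0.0469
19.2667
```

```bash
python3 - <<'E'
from h import *
h=np.array([.4993,.2852])
manip.move_l([*h,.047],max_speed=.03)
print(manip.current_force())
manip.set_gripper(1.0,30)
manip.move_l([*h,.16],max_speed=.12)
q=np.array(manip.current_qpos());print('q',np.round(q,3))
q[5]=-0.6; manip.move_j(q)
print(np.round(manip.current_ee_pos(),4),np.round(manip.current_tcp_rot(),3))
im,d,c=grab('wrist','seatw.png');P=cloud(d,c);Z=P[...,2]
n=(d>0)&(np.hypot(P[...,0]-h[0],P[...,1]-h[1])<.045)
cap=n&(Z>.1)&(Z<.125);print('cap',cap.sum(),np.median(Z[cap]),cv2.minEnclosingCircle((P[cap][:,:2]*1000).astype(np.float32)))
imm=im.astype(int);y=cap&(imm[...,0]-imm[...,2]>25);print('yel',np.mean(P[y],0))
im,d,c=grab('top','seat.png');P=cloud(d,c)
print(manip.current_time())
E
```

```text
[-1.07077726  0.94237935  2.88602277]
q [ 0.438  0.478  1.654 -0.     1.011  1.949]
[0.4989 0.285  0.1592] [[-0.861  0.508 -0.001]
 [ 0.508  0.861 -0.001]
 [ 0.001 -0.001 -1.   ]]
cap 2845 0.11552896490886748 ((498.72906494140625, 285.3602600097656), 20.90520477294922)
yel [0.50663596 0.27917223 0.1161988 ]
23.425
```

View pics/seatw.png

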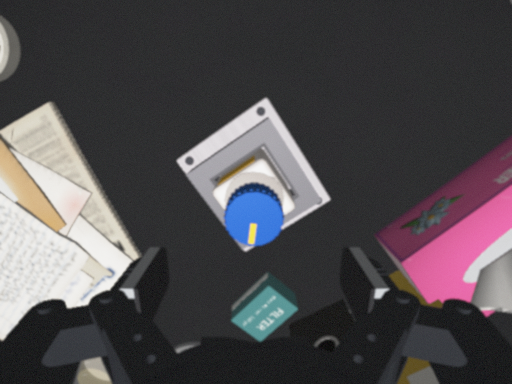

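The bottle is seated upright in the pocket at about (255,190). The blue cap is at (253,216), with its mark pointing to -38° and the label side at about 183°. That makes cap_turn about 2.4 rad. Next I'll grip the cap and screw it down.

```bash
python3 - <<'E'
from h import *
c=np.array([.4987,.2854]);t=manip
R=np.array(t.current_tcp_rot());yaw=np.arctan2(R[1,0],R[0,0]);print('yaw',yaw)
z=.084
t.move_l([*c,z],down(yaw),max_speed=.08)
t.set_gripper(0.0,30)
print('grip',t.current_grip_width(),t.current_grip_force(),np.round(t.current_force(),1),np.round(t.current_ft_torque(),3))
m0=np.array(t.current_ft_torque())[2];tot=0;st=.3
while tot<3.0:
    if tot>1.95: st=.08
    tot+=st
    t.move_l([*c,z-tot*.004/2/np.pi],down(yaw-tot),max_speed=.05)
    m=np.array(t.current_ft_torque());f=np.array(t.current_force())
    q=t.current_qpos();print(round(tot,2),np.round(m[2]-m0,3),np.round(f,1),round(q[5],3),round(t.current_time(),2))
    if abs(m[2]-m0)>.3 or abs(f[2])>25 or q[5]>2.7: break
E
```

```text
yaw 2.6084657565369502
grip 0.4571233231136864 31.48383378982544 [-1.1 -1.5  2.8] [-0.15   0.122  0.03 ]
0.3 -0.038 [-1.3 -0.9  4.2] -0.302 25.45
0.6 -0.038 [-1.  -2.   4.5] -0.004 25.9
0.9 -0.009 [-1.4 -1.6  6.5] 0.298 26.35
1.2 -0.003 [-1.6 -3.   5.9] 0.598 26.8
1.5 -0.037 [-1.8 -1.8  5.4] 0.898 27.25
1.8 -0.087 [-2.3 -1.6  6. ] 1.198 27.7
2.1 -0.081 [-3.  -1.3  6.1] 1.498 28.15
2.18 -0.053 [-2.8 -2.   6.7] 1.578 28.4
2.26 -0.064 [-2.5 -2.7  5.8] 1.658 28.65
2.34 -0.046 [-2.7 -1.5  5.5] 1.738 28.9
2.42 -0.031 [-3.2 -1.   7.1] 1.818 29.15
2.5 0.18 [-3.  -0.2  4.7] 1.898 29.4
2.58 0.447 [-1.6  0.   3.9] 1.977 29.65
```

The torque climbed to 0.45 N m at 2.58 rad, which fits the estimated 2.42 rad plus slack, so the cap is home. Now I'll back it off.

```bash
python3 - <<'E'
from h import *
c=np.array([.4987,.2854]);t=manip;yaw0=2.60847;z0=.084
t.dwell(.4); print(np.round(t.current_ft_torque(),3))
tot=2.58
for d in [.15]+[.314]*5:
    tot-=d
    t.move_l([*c,z0-tot*.004/2/np.pi],down(yaw0-tot),max_speed=.05)
    print(round(tot,2),np.round(t.current_ft_torque()[2],3),np.round(t.current_force(),1),round(t.current_grip_force(),1))
t.dwell(.4)
R=np.array(t.current_tcp_rot());print('yaw',np.arctan2(R[1,0],R[0,0]),t.current_time())
im,d,cc=grab('wrist');cv2.imwrite('pics/f1.png',im[:,:,::-1])
im2,d2,c2=grab('top');P=cloud(d2,c2);np.savez('top2.npz',im=im2,d=d2,P=P)
im3,_,_=grab('scene')
def crop(i,y,x,h,w,f): return cv2.resize(i[y:y+h,x:x+w],(400,300),interpolation=cv2.INTER_CUBIC)
cv2.imwrite('pics/f.png',np.hstack([crop(im,120,130,210,280,0),crop(im3,210,120,105,140,0)])[:,:,::-1])
E
```

```text
[0.077 0.195 0.518]
2.43 0.063 [-2.   1.1  5.3] 31.8
2.12 -0.014 [-1.6  0.4  5.8] 31.9
1.8 0.068 [-1.9  0.4  5.3] 31.9
1.49 -0.039 [-1.7  0.5  4.1] 31.9
1.17 -0.017 [-1.9  0.1  4.4] 31.9
0.86 -0.032 [-1.3  1.2  5.2] 31.8
yaw 1.7420506213181117 33.0833
```

View pics/f.png

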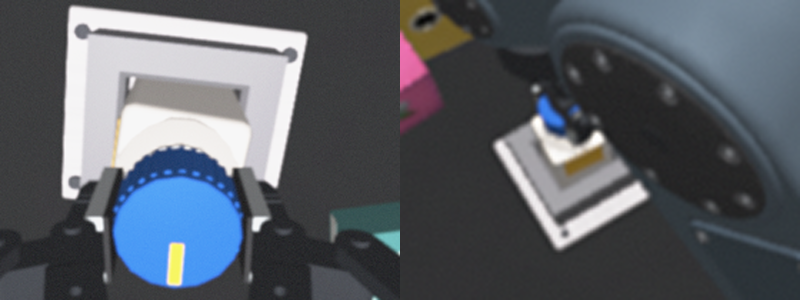

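The wrist view shows the bottle still down in the pocket. The label is on the left edge (118,145), and the mark at (176,262) points down, which is 90° counter-clockwise from the label. The fingers hold the cap at 32 N. Handing in.

```bash
python3 -c "
from bench import manip
print(manip.sign_off())"
```

```text
the job is handed in; nothing more can be done
None
```

The bottle is seated in the holder pocket; I screwed its cap home, backed it off about a quarter turn and kept it held between the fingers at about 32 N. The job is handed in; no verdict came back.

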